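# Hold the cast that fits flush on the tilted surveying table

## Robot

A 6-joint arm with a two-finger parallel gripper is mounted at the origin on a cart in front of the work surface, level with it; the furniture and walls round the work are solid. World frame = base frame: x ahead of the robot, y to its left, z up, the work surface at z = 0. Lengths are in m, angles in rad, forces in N, time in s.
With the tool pointing down it reaches from about 0.35 to 0.975 m from the base axis. Payload 4.9 kg.
Tool frame: the origin (TCP) lies on the front face of the gripper's body, between the roots of the fingers; the fingertips stand 73 mm ahead of it and the grasp point (between the pads) lies 54 mm ahead of it; z points along the fingers, y is the line along which they close (so a half turn about z gives the same grasp; the last joint's range is limited). The gripper opens to 85 mm and grips with 20 to 120 N. Pads are 22 mm wide; open, the fingers measure 114 mm over their backs; the gripper's body (76 mm by 85 mm) begins 54 mm behind the grasp point. The pads swing forward as they close: fully open they stand 13 mm farther back than shut.
Start: joints at [1.193, 0.053, 1.613, -0, 1.476, -0.119], TCP at [0.16, 0.604, 0.304] pointing down, gripper open.
Joint ranges: [-3.01, 3.01], [-1.01, 2.22], [0.06, 2.58], [-1.02, 4.17], [0.09, 2.62], [-3.14, 3.14]. Speed limits (rad/s): [2.57, 2.57, 3.14, 3.14, 3.14, 3.14].

## Interface

Orientations are given as a rotation vector (axis times angle).
In Python, from station import status, imaging, order gives the robot as it stands.
- The arm moves only by the tool arm_command, never from a script. Its argument "increments" is a list of rows, each an object with "slide": the shift along the tool's x, y, z in m, a list of three; "spin": the turn about the tool's z in degrees; "gripper": the opening, from -1 (shut) to 1 (fully open). In form: [{"slide": [x, y, z], "spin": spin, "gripper": gripper}, ...]. A call has 1 to 8 rows; each row is the pose to reach, as a shift and turn from the pose commanded when the call began, along the tool's axes at that moment; what a row does not reach only later rows make up. A row lasts 1/12 s, in which the tool goes at most 41.7 mm and 7.16 degrees, less where a joint would pass 70% of its speed; a pose out of reach is approached as far as the arm can. A call with a gripper value outside its range is refused whole. The fingers move at their own pace and stop on an object; "newtons" is the grip in N (left out, the last holds). Time passes only in rows, so rows that repeat a pose let the fingers close. It gives the time, the measured TCP pose, the force, the opening and the grip force at its end, in the units of the state.
- status.get_obs(): the state, without advancing time (a new reading comes with each control period).
- imaging.get_image(name): name is "side" or "top" or "wrist"; returns a dict with "frame" (480x640x3 uint8, red, green, blue), "vfov" (degrees; the focal length in pixels is half the picture's height over the tangent of half this angle, whatever the lens; pixels are square), "cx", "cy" (the principal point, pixels), "view" (4x4, takes a point from world to camera coordinates); the wrist camera has in their place "mount" (4x4, takes a point from camera to tool coordinates, whose origin is the TCP and whose axes are the flange's). Camera axes: x right, y up, looking along -z (the intrinsics and any distortion apply to the point x, -y, -z); pixel columns grow to the right and rows downward; lengths in m; the calibration is good to about 2 mm. A picture is of the moment at which its call begins: read the wrist's pose just before it. There is no depth.
- order.finish_job(): hands the job in; it is judged then, once.
The state is a dict: "t": time; "q": joint angles; "dq": joint speeds; "effort": joint torques, N m; "tool_pos": TCP position; "tool_rot": TCP orientation; "contact_force": force on the tool from outside, world axes, zero at the start; "wrist_torque": the same for the moment, N m; "opening": finger opening in m; "grip_force": force on a finger pad.
Only numpy, scipy, OpenCV 4.12 (cv2) and the standard library are available. Lean on these libraries where they do the work, as an engineer would, in place of code of your own. Each camera call takes 0.05 s, during which the arm holds its last target. There are 200 camera calls.

## Task

A stone cast is wanted on the tilted surveying table, ready for its clamp: pick up the full-arch cast if it will go between the table's jaws as they are now set, otherwise the short sectional cast, and leave the other cast, the jaws, the tilt and the tools on the bench as they are. Set the cast between the jaws with one end up against the fixed jaw and its base flush on the sloping table top. Finish while still gripping the cast and pressing it lightly down on the table; do not let go.

Things in the scene. Friction and masses are not known exactly. Their poses are not given: they have to be found in the camera images.
- full_cast: Full-arch cast: horseshoe-shaped yellow stone model of a dental arch with teeth, 39 mm (x) by 74 mm (y) by 35 mm high, 0.11 to 0.19 kg. The lower 19 mm is the base: grip it across x at mid y (sides 20 mm to -x, rounded, and 18 mm to +x of the origin). Origin: centre of the flat underside, z up; ends 37 mm either way along y. Starts flat on the bench.
- section_cast: Sectional cast: short rectangular yellow stone block with one straight row of five teeth along y; base 28 mm (x) by 46 mm (y) by 17 mm high, 32 mm high over the teeth, 0.07 to 0.12 kg. Grip the base across x. Origin: centre of the flat underside, z up; ends 23 mm either way along y. Starts flat on the bench.
- survey_table: Tilting surveyor table: aluminium plate 84 mm (x) by 136 mm (y) by 8 mm on a fixed 100 mm disc foot, locked at a slope of 10 to 22 degrees falling to its -x side, to the robot's left; firm under a light push. Origin on the tilt axis (its y), 44 mm above the bench; z is square to the plate, whose flat top lies 24 mm above the origin. A knurled screw head sticks out 14 mm past the +y edge.
- fixed_jaw (a point): Point on the table's top surface at the foot of the fixed jaw's inner face, halfway along x; axes as the table's, so y points from the fixed jaw to the moving jaw and z out of the table top. The fixed jaw is a steel bar 66 mm long (x), 10 mm thick, 12 mm high, on the -y edge, the end nearer the robot.
- moving_jaw (a point): Point on the table's top surface at the foot of the moving jaw's inner face, halfway along x; axes as the table's. The jaw is a steel bar 66 mm long (x), 11 mm thick, 12 mm high; it is held by its screw.
- jaw (a joint): Opening between the inner faces of the two jaws, in m (0.056 to 0.100). At 0.077 or more the full-arch cast goes in; between 0.077 and 0.084 either cast is right; above that it must be the full-arch cast, below 0.077 the sectional cast.
- screwdriver: Green screwdriver, 132 mm long, lying on the bench: leave it. Origin: centre of its underside.
- gauge: Small black thickness gauge, 60 mm long, lying on the bench: leave it. Origin: centre of its underside.
- stylus: Pink wooden pencil, 130 mm long, lying on the right of the bench: leave it. Origin: centre of its underside. To the front of it and 0.56 m up hangs the fixed round lens (122 mm across) of a magnifier lamp, centred 0.365 m ahead of and 0.40 m to the right of the robot: keep the arm clear of it.

How it is judged:
On the way:
1. the cast that suits the jaw setting is lifted off the bench in the gripper, clear of the table (((value of joint jaw above 0.077 m and height (world z) of full_cast above 0.03 m and contact force between the fingers and full_cast above 2 N and contact force between full_cast and survey_table below 0.1 N) or (value of joint jaw below 0.084 m and height (world z) of section_cast above 0.03 m and contact force between the fingers and section_cast above 2 N and contact force between section_cast and survey_table below 0.1 N))), for 0.2 s.
At the end, for the whole second after the job is handed in: The cast that suits the jaws lies flush on the table (within 2 degrees and 2 mm), square to the jaws within 6 degrees, centre within 20 mm of the middle line, end within 5 mm of the fixed jaw; the fingers still grip it and it bears on the table with 3 to 25 N, at rest (((value of joint jaw above 0.077 m and angle between the z axis of full_cast and the z axis of fixed_jaw, either way round below 0.035 rad and angle between the x axis of full_cast and the x axis of fixed_jaw, either way round below 0.1 rad and z of full_cast in the frame of fixed_jaw between -0.002 and 0.002 m and x of full_cast in the frame of fixed_jaw between -0.02 and 0.02 m and y of full_cast in the frame of fixed_jaw between 0.034 and 0.042 m and contact force between full_cast and survey_table between 3 and 25 N and contact force between the fingers and full_cast above 2 N and linear speed of full_cast below 0.02 m/s) or (value of joint jaw below 0.084 m and angle between the z axis of section_cast and the z axis of fixed_jaw, either way round below 0.035 rad and angle between the x axis of section_cast and the x axis of fixed_jaw, either way round below 0.1 rad and z of section_cast in the frame of fixed_jaw between -0.002 and 0.002 m and x of section_cast in the frame of fixed_jaw between -0.02 and 0.02 m and y of section_cast in the frame of fixed_jaw between 0.02 and 0.028 m and contact force between section_cast and survey_table between 3 and 25 N and contact force between the fingers and section_cast above 2 N and linear speed of section_cast below 0.02 m/s))); the arm keeps its last pose, push and grip.
It fails at once if the cast that does not suit the jaw setting is moved more than 15 mm ((value of joint jaw above 0.084 m and distance of section_cast from where it was at the start of the episode above 0.015 m) or (value of joint jaw below 0.077 m and distance of full_cast from where it was at the start of the episode above 0.015 m)).
It fails at once if in the setting where either cast is right, both are moved more than 15 mm (distance of each of section_cast, full_cast from where it was at the start of the episode above 0.015 m).
It fails at once if the tilt or the jaw setting is changed (moving jaw shifted more than 5 mm) (distance of moving_jaw from where it was at the start of the episode above 0.005 m).
It fails at once if a tool on the bench is moved more than 20 mm (distance of any of screwdriver, gauge, stylus from where it was at the start of the episode above 0.02 m).
It fails at once if the cast is rammed on the table (over 60 N) (contact force between any of full_cast, section_cast and survey_table above 60 N).
It also fails if it takes over 48 s, if anything falls off the work surface, if the arm or the gripper's body presses on something with over 40 N, if the wrist force passes 120 N, or if a joint passes its speed limit or range.

## Working session

There is one attempt and no reset: what is moved stays moved. The work goes in short steps, Python scripts to look and compute and a tool call to move; the robot and the scene stay as the last step left them, time stands still between calls to the robot, and variables do not carry over. Pictures are saved under pics/ and viewed, at most 10 in all, crops included, and the job is handed in when it is done.

Besides the shell and the picture viewer there is one more tool, called after "Request:" in YAML: its name, and indented under it one key for each argument. arm_command: Moves the arm, as the interface text tells. Its arguments: {"type":"object","properties":{"increments":{"type":"array","items":{"type":"object","properties":{"slide":{"type":"array","items":{"type":"number"}},"spin":{"type":"number"},"gripper":{"type":"number"}}}},"newtons":{"type":"number"}},"required":["increments"]}

```bash
ls; mkdir -p pics; python3 - <<'E'
from station import status, imaging
import cv2, numpy as np
s=status.get_obs(); print(s)
for n in ["side","top","wrist"]:
    i=imaging.get_image(n); np.save(f'pics/{n}0.npy',i,allow_pickle=True)
    cv2.imwrite(f'pics/{n}0.png',i["frame"][:,:,::-1])
    print(n,{k:v for k,v in i.items() if k!='frame'})
E
```

```text
pics
{'t': 0.0, 'q': array([ 1.19300405e+00,  5.33608895e-02,  1.61430069e+00,  3.39009833e-06,
        1.47598221e+00, -1.19042095e-01]), 'dq': array([ 0.00060461,  0.00087803, -0.00123516, -0.00113548,  0.00036127,
       -0.0007732 ]), 'effort': array([ 2.37904431e-03, -3.93692636e+01, -3.70177031e+01,  1.93712174e-05,
        7.07997009e-03, -2.25653429e-05]), 'tool_pos': array([0.15976894, 0.60374478, 0.30265637]), 'tool_rot': array([-0.40524577, -3.11483251,  0.0031212 ]), 'contact_force': array([ 0.10492095,  0.11591826, -0.59824551]), 'wrist_torque': array([-0.05521432, -0.03902091, -0.05352055]), 'grip_force': 0.0, 'opening': 0.08545010256110398}
side {'vfov': 53.74827257020987, 'cx': 322.1209127369299, 'cy': 242.02778418741727, 'view': array([[ 0.99710351, -0.07347687,  0.01964041, -0.63035469],
       [ 0.03392554,  0.66080044,  0.74979453, -0.06936082],
       [-0.06807095, -0.74695644,  0.66137918, -0.98167224],
       [ 0.        ,  0.        ,  0.        ,  1.        ]])}
top {'vfov': 42.305659426282574, 'cx': 322.4194379644769, 'cy': 232.68152891276782, 'view': array([[ 0.02590354, -0.99965524, -0.00429001,  0.00896944],
       [ 0.99140534,  0.02513879,  0.12838806, -0.63339628],
       [-0.12823596, -0.00757885,  0.99171473, -1.35716961],
       [ 0.        ,  0.        ,  0.        ,  1.        ]])}
wrist {'vfov': 70.71857962854871, 'cx': 320.4146683442929, 'cy': 240.32506224262295, 'mount': array([[ 4.88632053e-04,  9.52663783e-01,  3.04025456e-01,
         7.81186944e-02],
       [ 9.99999828e-01, -5.63967476e-04,  1.59984697e-04,
         2.07698302e-04],
       [ 3.23872095e-04,  3.04025325e-01, -9.52663895e-01,
        -7.15669867e-02],
       [ 0.00000000e+00,  0.00000000e+00,  0.00000000e+00,
         1.00000000e+00]])}
```

View pics/top0.png

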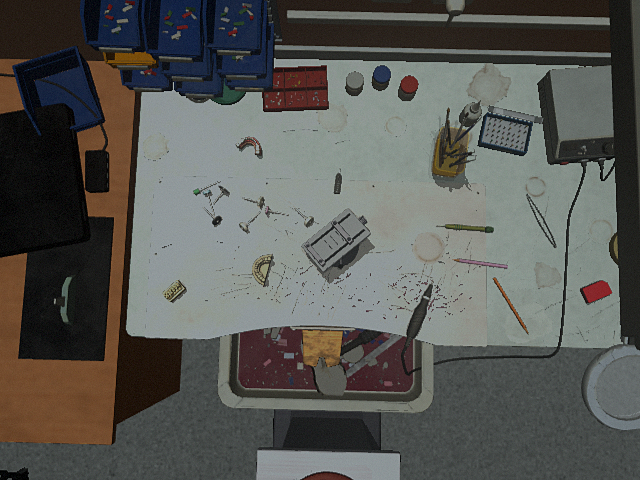

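View pics/side0.png

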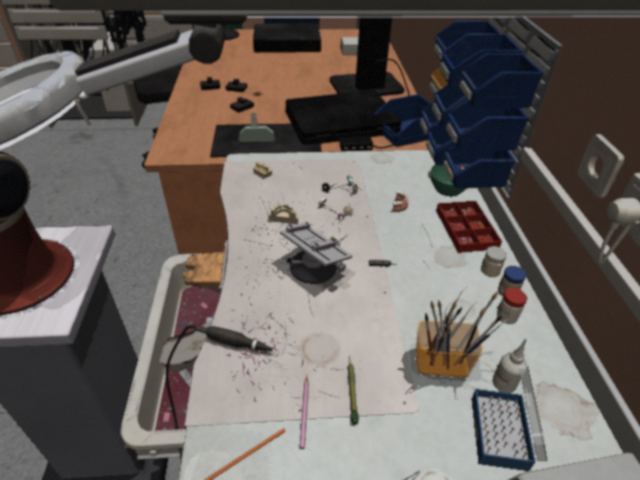

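```bash
python3 - <<'E'
import cv2, numpy as np
a=cv2.imread('pics/top0.png')[200:305,240:380]; b=cv2.imread('pics/side0.png')[195:290,250:370]
cv2.imwrite('pics/ct.png',cv2.resize(a,None,fx=5.7,fy=5.7,interpolation=cv2.INTER_CUBIC))
cv2.imwrite('pics/cs.png',cv2.resize(b,None,fx=6,fy=6,interpolation=cv2.INTER_CUBIC))
E
```

```text
(no output)
```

View pics/ct.png

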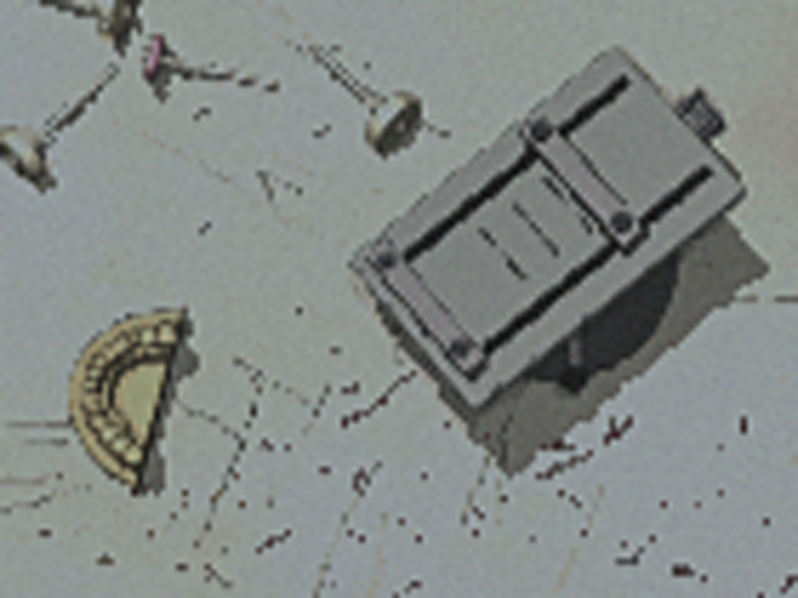

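View pics/cs.png

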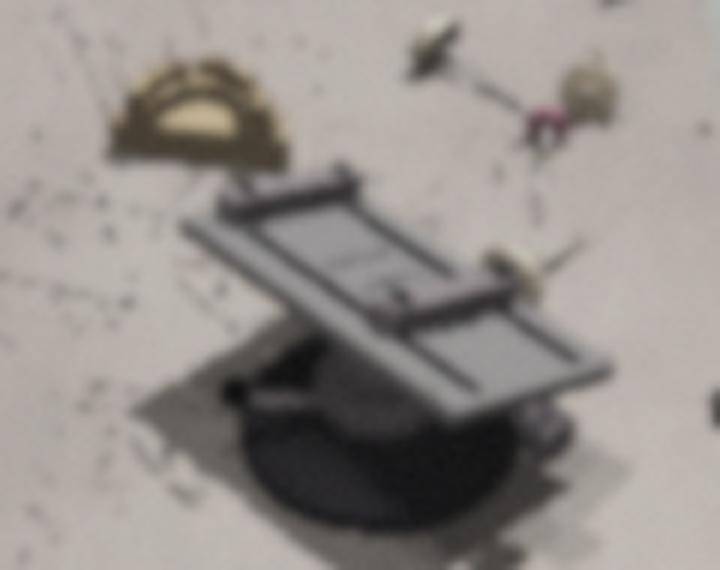

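```bash
cat > h.py <<'E'
import numpy as np, cv2
from scipy.spatial.transform import Rotation as R
def cam(i,obs=None):
    f=240/np.tan(np.radians(i['vfov'])/2)
    if 'view' in i: M=np.linalg.inv(i['view'])
    else:
        T=np.eye(4);T[:3,:3]=R.from_rotvec(obs['tool_rot']).as_matrix();T[:3,3]=obs['tool_pos'];M=T@i['mount']
    return M,f,i['cx'],i['cy']
def ray(c,p):
    M,f,cx,cy=c; d=M[:3,:3]@np.array([(p[0]-cx)/f,-(p[1]-cy)/f,-1]); return M[:3,3],d/np.linalg.norm(d)
def onz(c,p,z):
    o,d=ray(c,p); return o+d*(z-o[2])/d[2]
def proj(c,X):
    M,f,cx,cy=c; q=np.linalg.inv(M)@np.append(X,1); return np.array([cx+f*q[0]/-q[2],cy+f*q[1]/q[2]])
def tri(*rs):
    A=np.zeros((3,3));b=np.zeros(3)
    for o,d in rs: P=np.eye(3)-np.outer(d,d);A+=P;b+=P@o
    X=np.linalg.solve(A,b); return X,[np.linalg.norm((np.eye(3)-np.outer(d,d))@(X-o)) for o,d in rs]
E
python3 - <<'E'
from h import *
np.set_printoptions(precision=4,suppress=True)
T=cam(np.load('pics/top0.npy',allow_pickle=True).item());S=cam(np.load('pics/side0.npy',allow_pickle=True).item())
t=lambda p:np.array(p)/5.7+[240,200]
s=lambda p:np.array(p)/6+[250,195]
for n,a,b in [('near',(475,405),(185,222)),('right',(745,190),(450,412)),('far',(617,48),(610,368)),('fjA',(386,258),(345,172)),('fjB',(462,347),(238,183)),('mjA',(541,130),(497,258)),('mjB',(622,222),(398,290)),('knob',(700,112),(548,425))]:
    X,e=tri(ray(T,t(a)),ray(S,s(b))); print(n,X,np.round(e,4))
# casts by colour in top
im=cv2.imread('pics/top0.png'); hsv=cv2.cvtColor(im,cv2.COLOR_BGR2HSV)
m=cv2.inRange(hsv,(15,60,60),(35,255,255))
n,l,st,ce=cv2.connectedComponentsWithStats(m)
for k in range(1,n):
    if st[k,4]>40 and 130<ce[k][0]<420: 
        c=np.column_stack(np.where(l==k))[:,::-1].astype(np.float32)
        print(st[k],ce[k],onz(T,ce[k],.016),cv2.minAreaRect(c))
E
```

```text
near [0.5452 0.0208 0.0771] [0.0011 0.0011]
right [ 0.6297 -0.0808  0.0796] [0.0005 0.0005]
far [ 0.689  -0.0316  0.0498] [0.0007 0.0007]
fjA [0.6021 0.0567 0.0678] [0.0014 0.0014]
fjB [0.5651 0.0262 0.0895] [0.0001 0.0001]
mjA [ 0.6519 -0.002   0.0757] [0.0008 0.0008]
mjB [ 0.6154 -0.0334  0.0905] [0.0011 0.0011]
knob [ 0.6637 -0.0644  0.0559] [0.001 0.001]
[103  51  53  15 511] [131.0685  58.5656] [1.043  0.4923 0.016 ] ((129.02098083496094, 58.380455017089844), (13.996031761169434, 51.86624526977539), 88.63607025146484)
[252 255  17  30 188] [259.3936 268.8617] [0.5495 0.1668 0.016 ] ((259.3999938964844, 268.29998779296875), (14.597193717956543, 29.613447189331055), 12.094758033752441)
[164 280  21  22 143] [173.3916 290.7832] [0.4947 0.36   0.016 ] ((173.14903259277344, 290.5716857910156), (11.733036994934082, 20.210308074951172), 47.48955535888672)
[ 302  330   41   37 1233] [321.4428 346.5734] [0.3788 0.0209 0.016 ] ((322.0, 348.0), (36.0, 40.0), 90.0)
```

Request:
arm_command:
  increments:
    - {"slide": [-0.04, -0.015, 0.005], "spin": 5, "gripper": 1}
    - {"slide": [-0.08, -0.03, 0.01], "spin": 10, "gripper": 1}
    - {"slide": [-0.12, -0.045, 0.02], "spin": 15, "gripper": 1}
    - {"slide": [-0.16, -0.06, 0.03], "spin": 20, "gripper": 1}
    - {"slide": [-0.2, -0.075, 0.04], "spin": 25, "gripper": 1}
    - {"slide": [-0.24, -0.09, 0.05], "spin": 30, "gripper": 1}
    - {"slide": [-0.28, -0.105, 0.06], "spin": 32, "gripper": 1}
    - {"slide": [-0.31, -0.12, 0.06], "spin": 32, "gripper": 1}
  newtons: 20

```text
t: 0.82
tool_pos: [0.4255, 0.4104, 0.242]
tool_rot: [-1.249, -2.881, 0.004]
contact_force: [-0.6, 0.7, 0.3]
opening: 0.0852
grip_force: 0.0
```

Request:
arm_command:
  increments:
    - {"slide": [-0.04, 0.01, 0.01], "spin": 0, "gripper": 1}
    - {"slide": [-0.085, 0.017, 0.02], "spin": 0, "gripper": 1}
    - {"slide": [-0.085, 0.017, 0.02], "spin": 0, "gripper": 1}
    - {"slide": [-0.085, 0.017, 0.02], "spin": 0, "gripper": 1}

```text
t: 1.15
tool_pos: [0.4966, 0.3598, 0.2228]
tool_rot: [-1.254, -2.879, 0.003]
contact_force: [-0.1, 0.8, 0.6]
opening: 0.0858
grip_force: 0.0
```

```bash
python3 - <<'E'
from h import *
from station import status, imaging
o=status.get_obs(); i=imaging.get_image('wrist'); i['obs']=o; np.save('pics/w1.npy',i,allow_pickle=True)
cv2.imwrite('pics/w1.png',i['frame'][:,:,::-1]); W=cam(i,o); print(o['tool_pos'],o['tool_rot'])
hsv=cv2.cvtColor(i['frame'],cv2.COLOR_RGB2HSV); m=cv2.inRange(hsv,(15,60,60),(35,255,255))
n,l,st,ce=cv2.connectedComponentsWithStats(m)
for k in range(1,n):
    if st[k,4]>300: print(st[k],ce[k],onz(W,ce[k],.016))
E
```

```text
[0.49659732 0.35983863 0.22279377] [-1.25361663 -2.8789423   0.00313314]
[ 305  199   33   56 1593] [320.70935342 226.11550534] [0.49493671 0.36122129 0.016     ]
[   0  323   82   86 3826] [ 31.24621014 363.84213278] [0.38273117 0.0651802  0.016     ]
[ 205  379   47   49 1221] [231.41850942 400.12203112] [0.55356353 0.1649661  0.016     ]
```

View pics/w1.png

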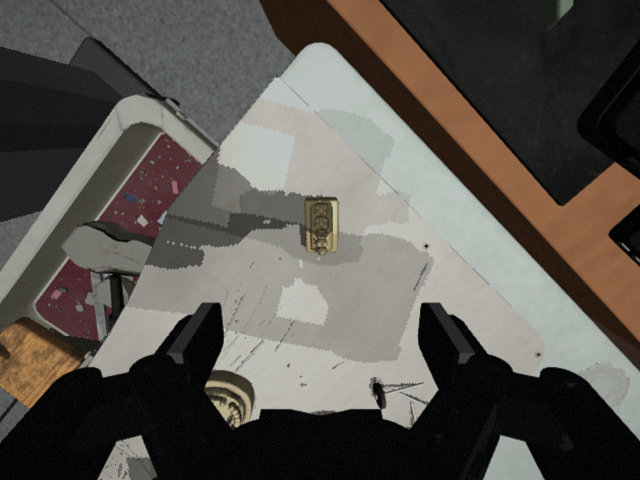

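```bash
python3 - <<'E'
from h import *
i=np.load('pics/w1.npy',allow_pickle=True).item(); W=cam(i,i['obs'])
f=i['frame'][190:265,290:355]; cv2.imwrite('pics/w1c.png',cv2.resize(f[:,:,::-1],None,fx=8,fy=8,interpolation=cv2.INTER_CUBIC))
hsv=cv2.cvtColor(i['frame'],cv2.COLOR_RGB2HSV); m=cv2.inRange(hsv,(15,60,40),(35,255,255)); m[:190]=0;m[265:]=0;m[:,:290]=0;m[:,355:]=0
r=cv2.minAreaRect(cv2.findNonZero(m)); print(r)
P=np.array([onz(W,p,.017) for p in cv2.boxPoints(r)]);print(P,P.mean(0))
for k in range(4): d=P[(k+1)%4]-P[k];print(np.linalg.norm(d),np.degrees(np.arctan2(d[1],d[0])))
E
```

```text
((321.0, 225.5), (57.0, 32.0), 90.0)
[[0.46824423 0.37080594 0.017     ]
 [0.48760094 0.38885603 0.017     ]
 [0.5223069  0.35269064 0.017     ]
 [0.50190739 0.33364695 0.017     ]] [0.49501487 0.36149989 0.017     ]
0.026466735447962447 42.99946953328313
0.050124237039042424 -46.17970440142231
0.02790702754973173 -136.96872021800192
0.05013978907940154 132.17413757243347
```

View pics/w1c.png

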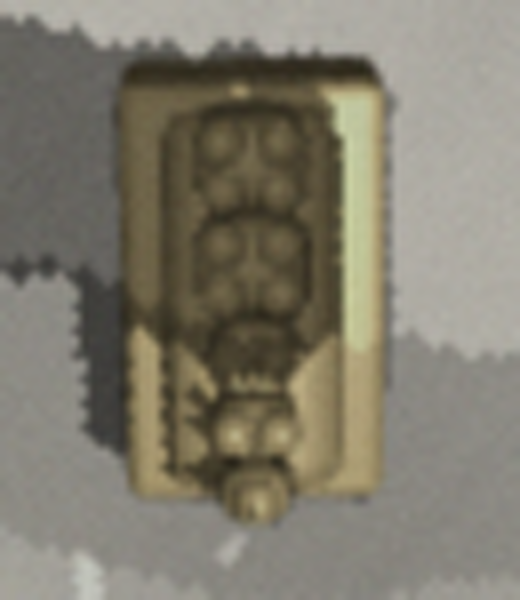

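Request:
arm_command:
  increments:
    - {"slide": [0.002, 0, 0.04], "spin": 0, "gripper": 1}
    - {"slide": [0.002, 0, 0.08], "spin": 0, "gripper": 0.5}
    - {"slide": [0.002, 0, 0.11], "spin": 0, "gripper": 0}
    - {"slide": [0.002, 0, 0.128], "spin": 0, "gripper": 0}
    - {"slide": [0.002, 0, 0.133], "spin": 0, "gripper": -0.1}
    - {"slide": [0.002, 0, 0.133], "spin": 0, "gripper": -0.1}
    - {"slide": [0.002, 0, 0.133], "spin": 0, "gripper": -1}
    - {"slide": [0.002, 0, 0.133], "spin": 0, "gripper": -1}
  newtons: 25

```text
t: 1.87
tool_pos: [0.495, 0.3647, 0.0939]
tool_rot: [1.246, 2.881, 0.005]
contact_force: [0.3, 0.5, 0.8]
opening: 0.0148
grip_force: 0.0
```

Request:
arm_command:
  increments:
    - {"slide": [0, 0, 0], "spin": 0, "gripper": -1}
    - {"slide": [0, 0, 0], "spin": 0, "gripper": -1}
    - {"slide": [0, 0, 0], "spin": 0, "gripper": -1}
    - {"slide": [0, 0, 0], "spin": 0, "gripper": -1}

```text
t: 2.2
tool_pos: [0.495, 0.3643, 0.0938]
tool_rot: [1.248, 2.882, 0.005]
contact_force: [-2.4, 1.2, 6.2]
opening: 0.0089
grip_force: 27.2
```

Request:
arm_command:
  increments:
    - {"slide": [0, 0, 0], "spin": 0, "gripper": -0.2}
    - {"slide": [0, 0, 0], "spin": 0, "gripper": -0.2}
    - {"slide": [0, 0, 0], "spin": 0, "gripper": -0.2}
    - {"slide": [-0.002, -0.002, 0.003], "spin": 0, "gripper": -0.2}
    - {"slide": [-0.002, -0.002, 0.006], "spin": 0, "gripper": -0.2}
    - {"slide": [-0.002, -0.002, 0.006], "spin": 0, "gripper": -0.2}

```text
t: 2.7
tool_pos: [0.4938, 0.3601, 0.0844]
tool_rot: [-1.249, -2.882, 0.001]
contact_force: [0.3, -0.4, -0.3]
opening: 0.0341
grip_force: 0.2
```

Request:
arm_command:
  increments:
    - {"slide": [0.001, 0, -0.004], "spin": 0, "gripper": -0.2}
    - {"slide": [0.001, 0, -0.004], "spin": 0, "gripper": -0.2}
    - {"slide": [0.001, 0, -0.004], "spin": 0, "gripper": -1}
    - {"slide": [0.001, 0, -0.004], "spin": 0, "gripper": -1}
    - {"slide": [0.001, 0, -0.004], "spin": 0, "gripper": -1}
    - {"slide": [0.001, 0, -0.004], "spin": 0, "gripper": -1}
    - {"slide": [0.001, 0, -0.004], "spin": 0, "gripper": -1}

```text
t: 3.28
tool_pos: [0.4938, 0.3615, 0.0901]
tool_rot: [1.248, 2.882, 0.002]
contact_force: [0.5, 0.2, 4.8]
opening: 0.0088
grip_force: 28.7
```

Request:
arm_command:
  increments:
    - {"slide": [0, 0, 0], "spin": 0, "gripper": -0.2}
    - {"slide": [0, 0, 0], "spin": 0, "gripper": -0.2}
    - {"slide": [0, 0, 0.005], "spin": 0, "gripper": -0.2}
    - {"slide": [0, 0, 0.005], "spin": 0, "gripper": -0.2}
    - {"slide": [0, 0, 0.005], "spin": 0, "gripper": -1}
    - {"slide": [0, 0, 0.005], "spin": 0, "gripper": -1}
    - {"slide": [0, 0, 0.005], "spin": 0, "gripper": -1}
    - {"slide": [0, 0, 0.005], "spin": 0, "gripper": -1}

```text
t: 3.95
tool_pos: [0.493, 0.361, 0.0838]
tool_rot: [-1.248, -2.882, 0.001]
contact_force: [-0.5, 0.8, -1.8]
opening: 0.0273
grip_force: 26.1
```

Request:
arm_command:
  increments:
    - {"slide": [0, 0, 0], "spin": 0, "gripper": -0.2}
    - {"slide": [0, 0, 0], "spin": 0, "gripper": -0.2}
    - {"slide": [0, 0, -0.003], "spin": 0, "gripper": -0.2}
    - {"slide": [0, 0, -0.003], "spin": 0, "gripper": -0.2}
    - {"slide": [0, 0, -0.003], "spin": 0, "gripper": -1}
    - {"slide": [0, 0, -0.003], "spin": 0, "gripper": -1}
    - {"slide": [0, 0, -0.003], "spin": 0, "gripper": -1}
    - {"slide": [0, 0, -0.003], "spin": 0, "gripper": -1}

```text
t: 4.62
tool_pos: [0.4937, 0.3614, 0.0881]
tool_rot: [1.248, 2.882, 0.001]
contact_force: [-1.4, -0.8, 5.8]
opening: 0.0258
grip_force: 24.8
```

Request:
arm_command:
  increments:
    - {"slide": [0, 0, 0], "spin": 0, "gripper": -0.2}
    - {"slide": [0, 0, 0], "spin": 0, "gripper": -0.2}
    - {"slide": [0.002, 0, -0.005], "spin": 0, "gripper": -0.2}
    - {"slide": [0.002, 0, -0.005], "spin": 0, "gripper": -0.2}
    - {"slide": [0.002, 0, -0.005], "spin": 0, "gripper": -1}
    - {"slide": [0.002, 0, -0.005], "spin": 0, "gripper": -1}
    - {"slide": [0.002, 0, -0.005], "spin": 0, "gripper": -1}
    - {"slide": [0.002, 0, -0.005], "spin": 0, "gripper": -1}
  newtons: 35

```text
t: 5.28
tool_pos: [0.4919, 0.3627, 0.0923]
tool_rot: [-1.248, -2.883, -0.0]
contact_force: [-0.2, 0.7, 1.0]
opening: 0.0085
grip_force: 36.3
```

Request:
arm_command:
  increments:
    - {"slide": [0, 0, -0.02], "spin": 0, "gripper": -1}
    - {"slide": [0, 0, -0.05], "spin": 0, "gripper": -1}
    - {"slide": [0, 0, -0.08], "spin": 0, "gripper": -1}
    - {"slide": [0, 0, -0.08], "spin": 0, "gripper": -1}

```text
t: 5.62
tool_pos: [0.4948, 0.3643, 0.1793]
tool_rot: [1.246, 2.877, 0.014]
contact_force: [2.3, 1.1, -0.5]
opening: 0.0087
grip_force: 36.2
```

```bash
python3 - <<'E'
from h import *
from station import status, imaging
o=status.get_obs(); i=imaging.get_image('wrist'); i['obs']=o; np.save('pics/w2.npy',i,allow_pickle=True)
f=i['frame'][:,:,::-1]; cv2.imwrite('pics/w2.png',cv2.resize(f[200:480,170:470],None,fx=2,fy=2)); print(o['tool_pos'],o['tool_rot'],o['opening'],o['contact_force'])
E
```

```text
[0.49483694 0.36433102 0.17927596] [1.24562327 2.87666839 0.0139824 ] 0.008689298666420172 [ 2.31207229  1.05187705 -0.48601808]
```

View pics/w2.png

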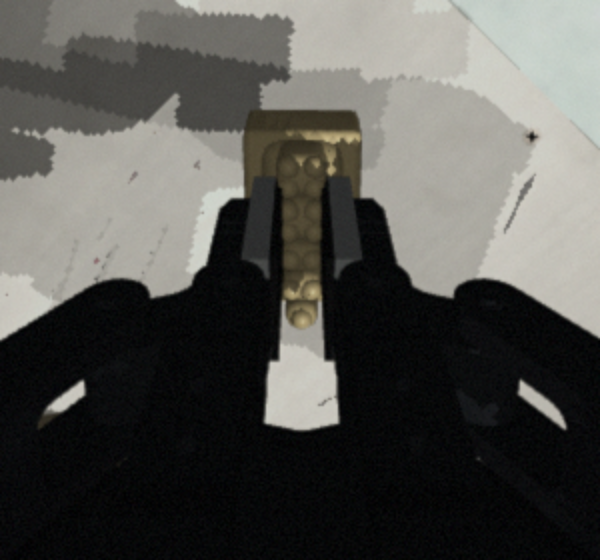

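```bash
python3 - <<'E'
from h import *
np.set_printoptions(precision=4,suppress=True)
i=np.load('pics/w2.npy',allow_pickle=True).item(); W=(i['mount'],*cam(i,i['obs'])[1:])
for p,z in [((321,256),.0923),((321,267.5),.0753),((293,256),.0923),((350,256),.0923),((292,270),.0753),((350,270),.0753)]: print(p,z,onz(W,p,z))
f=i['frame']; print(f[248:275:1,321].tolist())
E
```

```text
(321, 256) 0.0923 [0.0174 0.0004 0.0923]
(321, 267.5) 0.0753 [0.018  0.0004 0.0753]
(293, 256) 0.0923 [ 0.0174 -0.0141  0.0923]
(350, 256) 0.0923 [0.0174 0.0153 0.0923]
(292, 270) 0.0753 [ 0.0167 -0.0132  0.0753]
(350, 270) 0.0753 [0.0167 0.014  0.0753]
[[149, 145, 139], [153, 147, 141], [148, 146, 139], [150, 147, 140], [150, 147, 139], [150, 149, 141], [137, 135, 128], [62, 57, 45], [52, 49, 33], [58, 50, 37], [55, 50, 36], [54, 47, 30], [59, 52, 36], [62, 55, 40], [59, 53, 39], [61, 56, 41], [67, 61, 44], [97, 87, 63], [123, 111, 77], [134, 120, 87], [99, 89, 64], [76, 69, 46], [50, 45, 34], [48, 44, 29], [50, 45, 30], [54, 52, 35], [56, 51, 38]]
```

Request:
arm_command:
  increments:
    - {"slide": [-0.015, -0.006, -0.035], "spin": 1, "gripper": -1}
    - {"slide": [-0.05, -0.02, -0.05], "spin": 2, "gripper": -1}
    - {"slide": [-0.085, -0.035, -0.065], "spin": 3, "gripper": -1}
    - {"slide": [-0.12, -0.05, -0.08], "spin": 3, "gripper": -1}
    - {"slide": [-0.155, -0.064, -0.08], "spin": 3, "gripper": -1}
    - {"slide": [-0.19, -0.078, -0.08], "spin": 3, "gripper": -1}
    - {"slide": [-0.225, -0.092, -0.08], "spin": 3, "gripper": -1}
    - {"slide": [-0.26, -0.106, -0.08], "spin": 3, "gripper": -1}

```text
t: 6.33
tool_pos: [0.5921, 0.0987, 0.2505]
tool_rot: [-1.322, -2.847, 0.002]
contact_force: [1.4, 0.5, -1.4]
opening: 0.0085
grip_force: 36.1
```

Request:
arm_command:
  increments:
    - {"slide": [-0.035, -0.014, 0], "spin": 0, "gripper": -1}
    - {"slide": [-0.07, -0.025, 0], "spin": 0, "gripper": -1}
    - {"slide": [-0.105, -0.04, 0], "spin": 0, "gripper": -1}
    - {"slide": [-0.135, -0.05, 0], "spin": 0, "gripper": -1}
    - {"slide": [-0.148, -0.055, 0], "spin": 0, "gripper": -1}
    - {"slide": [-0.148, -0.055, 0], "spin": 0, "gripper": -1}
    - {"slide": [-0.148, -0.055, 0], "spin": 0, "gripper": -1}

```text
t: 6.92
tool_pos: [0.6454, -0.0481, 0.2506]
tool_rot: [-1.324, -2.846, -0.0]
contact_force: [-0.5, 1.3, -0.9]
opening: 0.0085
grip_force: 36.1
```

```bash
python3 - <<'E'
from h import *
from station import status, imaging
o=status.get_obs(); i=imaging.get_image('wrist'); i['obs']=o; np.save('pics/w3.npy',i,allow_pickle=True)
f=i['frame'][:,:,::-1]; cv2.imwrite('pics/w3.png',cv2.resize(f[0:300,130:530],None,fx=2,fy=2,interpolation=cv2.INTER_CUBIC)); print(o['tool_pos'],o['tool_rot'],o['opening'],o['contact_force'],o['t'])
E
```

```text
[ 0.64537012 -0.04808731  0.25061249] [-1.32379553e+00 -2.84571893e+00 -4.25275187e-05] 0.00852507656079003 [-0.5038723   1.33698682 -0.94311255] 6.9167
```

View pics/w3.png

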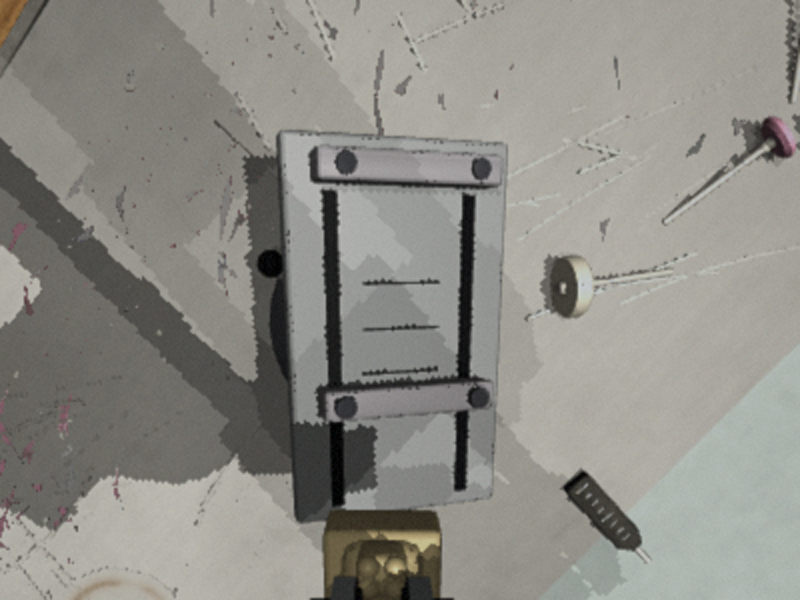

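```bash
python3 - <<'E'
from h import *
np.set_printoptions(precision=4,suppress=True)
i=np.load('pics/w3.npy',allow_pickle=True).item(); W=cam(i,i['obs']); M,f,cx,cy=W
px=np.array([(279,131),(507,143),(493,498),(297,521)],float)/2+[130,0]
# left=uphill=+x ; top=-y
ob=np.array([(42,-68,0),(-42,-68,0),(-42,68,0),(42,68,0)],float)/1000
K=np.array([[f,0,cx],[0,f,cy],[0,0,1]])
n,rs,ts,e=cv2.solvePnPGeneric(ob,px,K,None,flags=cv2.SOLVEPNP_IPPE)
F=np.diag([1,-1,-1])
for r,t,ee in zip(rs,ts,e):
    Rw=M[:3,:3]@F@cv2.Rodrigues(r)[0]; tw=M[:3,:3]@F@t[:,0]+M[:3,3]
    print('err',ee,'\n',Rw,tw,'tilt',np.degrees(np.arccos(Rw[2,2])),'yawy',np.degrees(np.arctan2(Rw[1,1],Rw[0,1])))
    if ee==e[0]: R0,t0=Rw,tw
np.savez('pics/tab.npz',R=R0,t=t0)
def onp(p,h=0):
    o,d=ray(W,np.array(p)/2+[130,0]); o=R0.T@(o-t0);d=R0.T@d; return o+d*(h-o[2])/d[2]
for n,p,h in [('ffoot',(325,187),0),('ffoot',(400,187),0),('ffoot',(490,188),0),('mfoot',(330,389),0),('mfoot',(400,385),0),('mfoot',(485,380),0),('ftop',(316,178),.012),('ftop',(498,181),.012),('mtop',(326,395),.012),('mtop',(490,384),.012),('ftopback',(316,147),.012),('ftopback',(496,154),.012)]: print(n,onp(p,h)*1000)
c=cv2.cvtColor(i['frame'],cv2.COLOR_RGB2GRAY); print(c[70:100,330],c[185:215,330])
E
```

```text
err [0.194] 
 [[-0.7206  0.6515  0.2374]
 [-0.6131 -0.7586  0.2206]
 [ 0.3238  0.0134  0.946 ]] [ 0.6166 -0.0035  0.0643] tilt 18.907945895469084 yawy -49.344481182044525
err [7.5523] 
 [[-0.6644  0.6378 -0.3897]
 [-0.6534 -0.7488 -0.1114]
 [-0.3628  0.1806  0.9142]] [ 0.6111 -0.004   0.0669] tilt 23.90815996609478 yawy -49.57689066180115
ffoot [ 26.9817 -51.3525   0.    ]
ffoot [ -0.2729 -52.145    0.    ]
ffoot [-35.6322 -52.8328   0.    ]
mfoot [27.4173 17.7237  0.    ]
mfoot [-0.2058 17.8451  0.    ]
mfoot [-36.3687  17.9469   0.    ]
ftop [ 32.9705 -52.4865  12.    ]
ftop [-32.4616 -53.6591  12.    ]
mtop [32.011  17.7883 12.    ]
mtop [-32.3165  17.617   12.    ]
ftopback [ 32.6285 -61.5667  12.    ]
ftopback [-31.2932 -62.2419  12.    ]
[152 157 167 160 130 135 139 145 146 147 148 148 153 154 155 155 156 154
 152 129  95  34  52 106 136 139 152 156 158 157] [ 77  86 134 125  69  49  36  32  59 108 136 138 140 137 140 137 134 133
 133 133 129 118  76 106 133 136 129 131 134 133]
```

Request:
arm_command:
  increments:
    - {"slide": [0.035, 0.003, 0], "spin": 0, "gripper": -1}
    - {"slide": [0.065, 0.006, 0.01], "spin": 0, "gripper": -1}
    - {"slide": [0.085, 0.007, 0.03], "spin": 0, "gripper": -1}
    - {"slide": [0.085, 0.007, 0.05], "spin": 0, "gripper": -1}
    - {"slide": [0.085, 0.007, 0.06], "spin": 0, "gripper": -1}
    - {"slide": [0.085, 0.007, 0.06], "spin": 0, "gripper": -1}
    - {"slide": [0.085, 0.007, 0.06], "spin": 0, "gripper": -1}

```text
t: 7.55
tool_pos: [0.5962, 0.0221, 0.1919]
tool_rot: [-1.322, -2.849, 0.001]
contact_force: [1.4, -0.3, -0.4]
opening: 0.0086
grip_force: 36.1
```

```bash
cat > st.py <<'E'
from h import *
from station import status, imaging
import sys
np.set_printoptions(precision=4,suppress=True)
def goal(o):
    z=np.load('pics/tab.npz'); R0,t0=z['R'],z['t']; Rt=R.from_rotvec(o['tool_rot']).as_matrix()
    for n,yy,down,h in [('level',-.0272,.0008,.0046+.0923),('final',-.0272,.0084,.0909)]:
        C=t0+R0@[0,yy,0]; X=C+Rt[:,0]*.005+Rt[:,1]*down; X[2]=C[2]+h
        print(n,X,'tool delta mm',Rt.T@(X-o['tool_pos'])*1000)
def shot(k,box,s):
    o=status.get_obs(); i=imaging.get_image('wrist'); i['obs']=o; np.save(f'pics/w{k}.npy',i,allow_pickle=True)
    r0,r1,c0,c1=box; cv2.imwrite(f'pics/w{k}.png',cv2.resize(i['frame'][r0:r1,c0:c1,::-1],None,fx=s,fy=s,interpolation=cv2.INTER_CUBIC))
    print(o['t'],o['tool_pos'],o['tool_rot'],o['opening'],o['contact_force'],o['wrist_torque'],o['grip_force']); goal(o)
E
python3 -c "
from st import *
shot(4,(100,400,170,470),2)"
```

```text
7.55 [0.5962 0.0221 0.1919] [-1.3216 -2.8489  0.0005] 0.008601443905104695 [ 1.3947 -0.3108 -0.417 ] [-0.0692 -0.0157  0.0328] 36.09757125377655
level [0.5962 0.0215 0.1609] tool delta mm [-0.5128 -0.2897 31.0226]
final [0.602  0.0264 0.1549] tool delta mm [-0.5178  7.3148 37.0168]
```

View pics/w4.png

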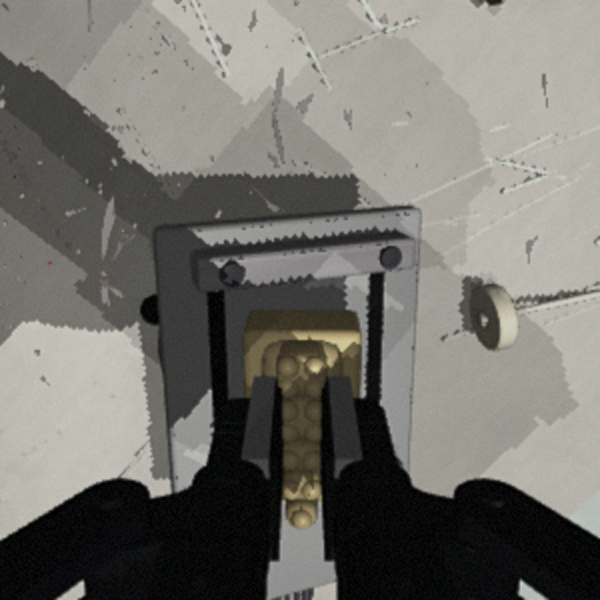

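Request:
arm_command:
  increments:
    - {"slide": [0, 0, 0.01], "spin": 0, "gripper": -1}
    - {"slide": [0, 0, 0.018], "spin": 0, "gripper": -1}
    - {"slide": [0, 0, 0.024], "spin": 0, "gripper": -1}
    - {"slide": [0, 0, 0.027], "spin": 0, "gripper": -1}
    - {"slide": [0, 0, 0.029], "spin": 0, "gripper": -1}
    - {"slide": [0, 0, 0.029], "spin": 0, "gripper": -1}
    - {"slide": [0, 0, 0.029], "spin": 0, "gripper": -1}
  newtons: 30

```text
t: 8.18
tool_pos: [0.5967, 0.0214, 0.1635]
tool_rot: [1.323, 2.849, 0.0]
contact_force: [-0.5, -0.5, 0.1]
opening: 0.0085
grip_force: 36.3
```

```bash
python3 -c "
from st import *
shot(5,(100,400,170,470),2)"
```

```text
8.1833 [0.5967 0.0214 0.1635] [1.3233 2.8486 0.0004] 0.008460776611795017 [-0.5367 -0.5066  0.0815] [ 0.018   0.0209 -0.0183] 36.300793290138245
level [0.5962 0.0215 0.1609] tool delta mm [ 0.415  -0.2869  2.6559]
final [0.602  0.0264 0.1549] tool delta mm [0.4176 7.3102 8.6596]
```

Request:
arm_command:
  increments:
    - {"slide": [0, 0, 0.001], "spin": 0, "gripper": -1}
    - {"slide": [0, 0, 0.002], "spin": 0, "gripper": -1}
    - {"slide": [0, 0, 0.003], "spin": 0, "gripper": -1}
    - {"slide": [0, 0, 0.003], "spin": 0, "gripper": -1}
  newtons: 25

```text
t: 8.57
tool_pos: [0.5974, 0.0216, 0.1628]
tool_rot: [1.323, 2.848, 0.002]
contact_force: [-3.0, 2.0, 9.6]
opening: 0.0087
grip_force: 37.4
```

Request:
arm_command:
  increments:
    - {"slide": [0, 0.001, 0], "spin": 0, "gripper": -1}
    - {"slide": [0, 0.002, 0.001], "spin": 0, "gripper": -1}
    - {"slide": [0, 0.003, 0.002], "spin": 0, "gripper": -1}
    - {"slide": [0, 0.004, 0.003], "spin": 0, "gripper": -1}
    - {"slide": [0, 0.004, 0.003], "spin": 0, "gripper": -1}

```text
t: 8.98
tool_pos: [0.6012, 0.0237, 0.1611]
tool_rot: [1.321, 2.846, 0.001]
contact_force: [-4.8, -0.3, 13.1]
opening: 0.0082
grip_force: 38.0
```

Request:
arm_command:
  increments:
    - {"slide": [0, 0.001, 0.001], "spin": 0, "gripper": -1}
    - {"slide": [0, 0.002, 0.002], "spin": 0, "gripper": -1}
    - {"slide": [0, 0.003, 0.002], "spin": 0, "gripper": -1}
    - {"slide": [0, 0.003, 0.002], "spin": 0, "gripper": -1}

```text
t: 9.32
tool_pos: [0.604, 0.0254, 0.1595]
tool_rot: [1.321, 2.844, 0.001]
contact_force: [-3.4, 0.1, 13.8]
opening: 0.0088
grip_force: 38.6
```

```bash
python3 -c "
from st import *
shot(6,(100,400,170,470),2)"
```

```text
9.3167 [0.604  0.0254 0.1595] [1.3206 2.8443 0.0013] 0.008830023640047494 [-3.4227  0.0882 13.838 ] [-0.2809  0.6419 -0.0172] 38.573050713166595
level [0.5962 0.0215 0.1609] tool delta mm [ 1.9627 -8.4469 -1.3719]
final [0.602  0.0264 0.1549] tool delta mm [ 1.9918 -0.8658  4.6519]
```

```bash
cat > edge.py <<'E'
from h import *
import sys
for k in sys.argv[1:]:
    i=np.load(f'pics/w{k}.npy',allow_pickle=True).item(); g=i['frame'].astype(int); y=(g[:,:,0]-g[:,:,2])
    out=[]
    for c in range(284,360,4):
        r=[r for r in range(225,300) if (y[r:r+4,c]>11).all()]
        out.append((c,r[0] if r else -1))
    print(k,out)
    r=262; cols=np.where(y[r,270:370]>11)[0]+270; print(cols.min() if len(cols) else 0,cols.max() if len(cols) else 0)
E
python3 edge.py 4 5 6
```

```text
4 [(284, -1), (288, -1), (292, 265), (296, 256), (300, 255), (304, 255), (308, 255), (312, 255), (316, 255), (320, 255), (324, 255), (328, 255), (332, 255), (336, 255), (340, 255), (344, 255), (348, 258), (352, -1), (356, -1)]
293 349
5 [(284, -1), (288, -1), (292, 265), (296, 260), (300, 259), (304, 259), (308, 258), (312, 258), (316, 257), (320, 257), (324, 256), (328, 256), (332, 255), (336, 255), (340, 255), (344, 255), (348, 257), (352, -1), (356, -1)]
293 349
6 [(284, -1), (288, -1), (292, 257), (296, 257), (300, 256), (304, 256), (308, 255), (312, 255), (316, 255), (320, 255), (324, 255), (328, 255), (332, 255), (336, 255), (340, 255), (344, 255), (348, 264), (352, -1), (356, -1)]
291 347
```

```bash
python3 - <<'E'
from h import *
for k in (4,5,6):
    g=np.load(f'pics/w{k}.npy',allow_pickle=True).item()['frame'].astype(int)
    for c in (298,320,342):
        print(k,c,[(r,int(g[r,c].sum()/3),int(g[r,c,0]-g[r,c,2])) for r in range(250,272,1)])
ims=[np.load(f'pics/w{k}.npy',allow_pickle=True).item()['frame'][235:335,270:370,::-1] for k in (5,6)]
cv2.imwrite('pics/cmp.png',cv2.resize(np.hstack(ims),None,fx=4,fy=4,interpolation=cv2.INTER_CUBIC))
E
```

```text
4 298 [(250, 56, 0), (251, 58, 0), (252, 62, 0), (253, 57, -2), (254, 59, 2), (255, 43, 20), (256, 42, 20), (257, 45, 18), (258, 44, 17), (259, 46, 18), (260, 44, 20), (261, 45, 17), (262, 45, 17), (263, 42, 23), (264, 48, 19), (265, 57, 23), (266, 65, 28), (267, 66, 27), (268, 65, 27), (269, 69, 29), (270, 83, 33), (271, 93, 39)]
4 320 [(250, 61, 0), (251, 58, 1), (252, 59, -2), (253, 55, 0), (254, 58, 2), (255, 44, 20), (256, 45, 20), (257, 45, 19), (258, 47, 20), (259, 48, 21), (260, 51, 21), (261, 46, 23), (262, 53, 19), (263, 49, 21), (264, 53, 21), (265, 84, 38), (266, 127, 50), (267, 149, 57), (268, 162, 60), (269, 155, 60), (270, 58, 24), (271, 42, 17)]
4 342 [(250, 78, 1), (251, 57, -1), (252, 63, -1), (253, 75, 2), (254, 68, 2), (255, 45, 15), (256, 44, 18), (257, 47, 19), (258, 46, 22), (259, 45, 19), (260, 46, 20), (261, 50, 22), (262, 50, 22), (263, 46, 21), (264, 55, 25), (265, 82, 34), (266, 124, 50), (267, 147, 57), (268, 162, 61), (269, 176, 59), (270, 184, 56), (271, 181, 55)]
5 298 [(250, 144, 3), (251, 142, 2), (252, 147, 1), (253, 143, 4), (254, 145, 1), (255, 14
[... 1239 characters left out ...]
 29), (271, 73, 28)]
6 320 [(250, 142, 2), (251, 140, 5), (252, 121, 0), (253, 89, 0), (254, 61, 1), (255, 52, 13), (256, 50, 19), (257, 48, 23), (258, 54, 20), (259, 48, 20), (260, 51, 23), (261, 56, 21), (262, 53, 21), (263, 51, 23), (264, 62, 23), (265, 87, 40), (266, 129, 53), (267, 142, 57), (268, 113, 44), (269, 91, 36), (270, 48, 22), (271, 44, 19)]
6 342 [(250, 125, 1), (251, 70, -1), (252, 59, 2), (253, 62, -1), (254, 57, 7), (255, 47, 18), (256, 45, 20), (257, 48, 19), (258, 48, 18), (259, 50, 22), (260, 51, 20), (261, 48, 19), (262, 51, 21), (263, 51, 23), (264, 67, 28), (265, 108, 44), (266, 144, 57), (267, 163, 61), (268, 179, 61), (269, 191, 54), (270, 192, 50), (271, 173, 48)]
```

Request:
arm_command:
  increments:
    - {"slide": [0, -0.001, -0.002], "spin": 0, "gripper": -1}
    - {"slide": [0, -0.004, -0.004], "spin": 0, "gripper": -1}
    - {"slide": [0, -0.006, -0.006], "spin": 0, "gripper": -1}
    - {"slide": [0, -0.006, -0.006], "spin": 0, "gripper": -1}

```text
t: 9.7
tool_pos: [0.5979, 0.022, 0.1625]
tool_rot: [1.323, 2.847, 0.003]
contact_force: [3.1, 1.6, 5.0]
opening: 0.0085
grip_force: 37.2
```

Request:
arm_command:
  increments:
    - {"slide": [0.001, 0, 0], "spin": 0, "gripper": -0.6}
    - {"slide": [0.001, 0, 0], "spin": 0, "gripper": -0.55}
    - {"slide": [0.001, 0, 0], "spin": 0, "gripper": -0.5}
    - {"slide": [0.001, 0, 0], "spin": 0, "gripper": -0.5}
    - {"slide": [0.001, 0, 0], "spin": 0, "gripper": -0.5}
  newtons: 20

```text
t: 10.12
tool_pos: [0.5958, 0.0228, 0.1602]
tool_rot: [-1.322, -2.847, 0.002]
contact_force: [0.4, 0.0, -0.6]
opening: 0.0211
grip_force: 0.2
```

```bash
python3 -c "
from st import *
shot(7,(100,400,170,470),2)"; python3 edge.py 7
```

```text
10.1167 [0.5958 0.0228 0.1602] [-1.3224 -2.8472  0.0017] 0.021131410442265512 [ 0.4479  0.0206 -0.5755] [-0.0135 -0.0427  0.0112] 0.20918771188007668
level [0.5962 0.0215 0.1609] tool delta mm [-1.2885 -0.5165 -0.6786]
final [0.602  0.0264 0.1549] tool delta mm [-1.2979  7.095   5.3068]
7 [(284, -1), (288, -1), (292, -1), (296, -1), (300, 266), (304, 265), (308, 264), (312, 264), (316, 263), (320, 263), (324, 262), (328, 261), (332, 261), (336, 261), (340, 260), (344, 259), (348, 259), (352, 263), (356, 268)]
321 351
```

View pics/w7.png

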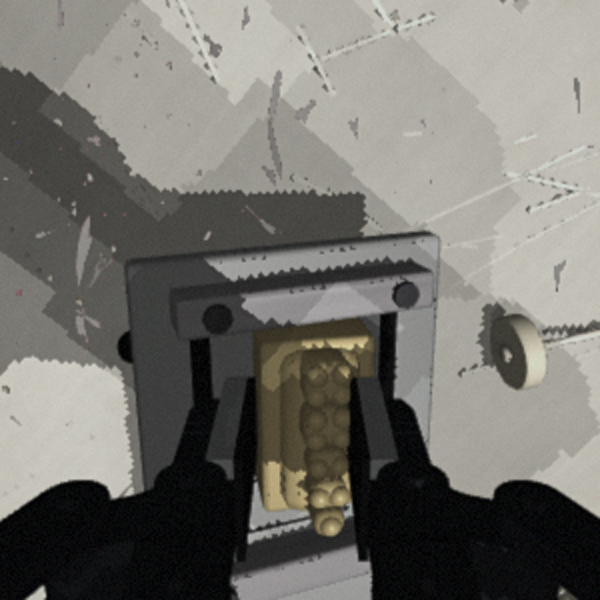

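```bash
python3 - <<'E'
from h import *
np.set_printoptions(precision=1,suppress=True)
z=np.load('pics/tab.npz');R0,t0=z['R'],z['t']
i=np.load('pics/w7.npy',allow_pickle=True).item(); W=cam(i,i['obs'])
def onp(p,h):
    o,d=ray(W,np.array(p)/2+[170,100]); o=R0.T@(o-t0);d=R0.T@d; return (o+d*(h-o[2])/d[2])*1000
for n,p,h in [('molR',(372,347),.017),('molL',(260,352),.017),('canL',(267,509),.017),('crownL',(304,370),.028),('crownR',(349,370),.028),('crown mid L',(306,430),.028),('crown mid R',(348,430),.028),('jawtopR',(433,270),.012),('jawtopL',(172,293),.012),('jawInR',(430,284),.012),('jawInL',(175,334),.012)]: print(n,onp(p,h))
E
```

```text
molR [-14.5 -44.   17. ]
molL [ 14.6 -46.8  17. ]
canL [13.9 -3.4 17. ]
crownL [  7.4 -45.8  28. ]
crownR [ -3.6 -44.1  28. ]
crown mid L [  7.  -30.6  28. ]
crown mid R [ -3.6 -28.6  28. ]
jawtopR [-33.6 -60.9  12. ]
jawtopL [ 33.6 -62.1  12. ]
jawInR [-32.9 -57.2  12. ]
jawInL [ 33.5 -52.1  12. ]
```

Request:
arm_command:
  increments:
    - {"slide": [0, 0.003, 0.001], "spin": 0, "gripper": -0.5}
    - {"slide": [0, 0.006, 0.002], "spin": 0, "gripper": -0.5}
    - {"slide": [0, 0.006, 0.003], "spin": 0, "gripper": -0.5}
    - {"slide": [0, 0.006, 0.003], "spin": 0, "gripper": -0.5}

```text
t: 10.5
tool_pos: [0.6014, 0.0269, 0.1587]
tool_rot: [-1.323, -2.849, -0.0]
contact_force: [-0.8, 1.1, 1.4]
opening: 0.0214
grip_force: 0.9
```

Request:
arm_command:
  increments:
    - {"slide": [0, 0, 0.001], "spin": 0, "gripper": -0.7}
    - {"slide": [0, 0, 0.002], "spin": 0, "gripper": -1}
    - {"slide": [0, 0, 0.003], "spin": 0, "gripper": -1}
    - {"slide": [0, 0, 0.003], "spin": 0, "gripper": -1}
    - {"slide": [0, 0, 0.003], "spin": 0, "gripper": -1}
  newtons: 20

```text
t: 10.92
tool_pos: [0.6036, 0.0281, 0.1589]
tool_rot: [1.321, 2.844, 0.009]
contact_force: [0.6, 6.8, 9.6]
opening: 0.0097
grip_force: 19.8
```

```bash
python3 -c "
from st import *
shot(8,(100,400,170,470),2)"; python3 edge.py 8
```

```text
10.9167 [0.6036 0.0281 0.1589] [1.3212 2.8444 0.0094] 0.009726580435555328 [0.6319 6.8066 9.6302] [ 1.1008 -0.1329 -0.0165] 19.75064803264104
level [0.5962 0.0215 0.1609] tool delta mm [-0.273  -9.8879 -2.0416]
final [0.602  0.0264 0.1549] tool delta mm [-0.2591 -2.3345  4.0167]
8 [(284, 263), (288, 263), (292, 262), (296, 262), (300, 261), (304, 261), (308, 260), (312, 259), (316, 259), (320, 258), (324, 258), (328, 257), (332, 257), (336, 260), (340, 264), (344, -1), (348, -1), (352, -1), (356, -1)]
290 338
```

```bash
python3 - <<'E'
from h import *
z=np.load('pics/tab.npz');R0,t0=z['R'],z['t']
for k in (4,7,8):
    i=np.load(f'pics/w{k}.npy',allow_pickle=True).item(); g=i['frame'].astype(int).sum(2)//3; W=cam(i,i['obs'])
    print(k)
    for r in range(252,286,2): print(r,g[r,276:362:5])
    if k==4: continue
    # expected pixels of flush cast (x0=0), for centre y jaw-frame 25.5
    for X in [(14,-23,17),(-14,-23,17),(14,-23,0),(-14,-23,0)]:
        P=t0+R0@(np.array([X[0],X[1]-26.,X[2]])/1000); print('flush',X,np.round(proj(W,P),1))
    Rt=R.from_rotvec(i['obs']['tool_rot']).as_matrix()
    for x in (33,-33):
        print('jaw top in edge',np.round(proj(W,t0+R0@(np.array([x,-52.7,12])/1000)),1), 'foot',np.round(proj(W,t0+R0@(np.array([x,-52.7,0])/1000)),1))
E
```

```text
4
252 [  3   5  53  59  61  57  58  58  62  57  61  58  56  60 137 141  20  72]
254 [  6   5  59  57  58  53  55  55  56  56  54  55  56  54 140 140  17  61]
256 [  1  10  58  59  47  45  45  47  47  47  45  48  43  45  51 141  14  80]
258 [  3   6  59  60  46  48  41  48  48  48  47  47  46  43  47 141  15  68]
260 [  5   5  56  57  46  43  43  49  49  48  45  45  46  46  43 140  16  79]
262 [  4  10  63  57  45  43  47  50  50  46  53  50  50  50  47 142  16  78]
264 [  7   8  58  57  48  47  56  53  55  51  54  59  56  55  52 137  14  97]
266 [  7   3  57  57  63  67  84  85 113 126 125 121 124 121 120 138  16  80]
268 [  5   6  57  47  67  90  92  95  95 161 164 161 163 162 163 139  13 108]
270 [  0   5  60  47  66  98  91  57  48  61  60 100 182 183 173 137  17 133]
272 [  7   9  58  49  79  97  59  42  48  46  46  79  97 181  92 141  16 137]
274 [  2   3  60  49  99  93  71  47  52  51  52  68 102 180  92 138  13 135]
276 [  0   9  58  52  97  87  79  48  58  61  61  64 132 101  91 139  18 135]
278 [  2   8  57  57  97  65  84  47  49 102  61  70 144  83  88 140  14 136]
280 [ 
[... 2579 characters left out ...]
74 [ 61  50  51  68  71  67  73  54  52  51  50  53  71  51   4  62  61 143]
276 [ 59  48  51  69  68  65  74  60  55  55  56  57  70  53  13  62  59 140]
278 [ 60  45  50  70  69  82  84  65  58  81  71  61  68  52  10  60  75 138]
280 [ 61  50  50  70  73  84  92  64  58  75  78 131  66  51   9  60  61 140]
282 [ 64  48  46  68  89  85  93  68  82  70  81 131  64  39   4  63  60 144]
284 [ 59  48  45  68  92  89  95  65  99  84  79  69  73  40   6  65  61 141]
flush (14, -23, 17) [279.1 270.3]
flush (-14, -23, 17) [335.  262.7]
flush (14, -23, 0) [271.8 258.5]
flush (-14, -23, 0) [323.3 252.2]
jaw top in edge [235.7 264.4] foot [233.1 256.1]
jaw top in edge [365.4 248.3] foot [355.6 241.9]
```

Request:
arm_command:
  increments:
    - {"slide": [0.001, 0, -0.001], "spin": 0, "gripper": -1}
    - {"slide": [0.002, 0, -0.001], "spin": 0, "gripper": -1}
    - {"slide": [0.003, 0, -0.001], "spin": 0, "gripper": -1}
    - {"slide": [0.004, 0, -0.001], "spin": 0, "gripper": -1}
    - {"slide": [0.004, 0, 0], "spin": 0, "gripper": -1}
    - {"slide": [0.004, 0, 0], "spin": 0, "gripper": -1}

```text
t: 11.47
tool_pos: [0.6018, 0.029, 0.1592]
tool_rot: [1.32, 2.841, 0.004]
contact_force: [3.3, -1.1, 10.3]
opening: 0.0097
grip_force: 19.8
```

```bash
cat > chk.py <<'E'
from st import *
k=sys.argv[1]; shot(k,(100,400,170,470),2)
z=np.load('pics/tab.npz');R0,t0=z['R'],z['t']
i=np.load(f'pics/w{k}.npy',allow_pickle=True).item(); g=i['frame'].astype(int).sum(2)//3; W=cam(i,i['obs'])
print(276+np.arange(18)*5)
for r in range(252,276): print(r,g[r,276:362:5])
for X in [(14,-23,17),(-14,-23,17)]:
    for y in (24,26.): P=t0+R0@(np.array([X[0],X[1]-52.7+y,X[2]])/1000); print('flush',y,X,np.round(proj(W,P),1))
E
python3 chk.py 9
```

```text
11.4667 [0.6018 0.029  0.1592] [1.3196 2.8407 0.0038] 0.009680613512382419 [ 3.2979 -1.0555 10.2977] [-0.1441 -0.5775 -0.0429] 19.794282243819907
level [0.5962 0.0215 0.1609] tool delta mm [-2.2235 -9.0878 -1.7066]
final [0.602  0.0264 0.1549] tool delta mm [-2.1783 -1.5247  4.3395]
[276 281 286 291 296 301 306 311 316 321 326 331 336 341 346 351 356 361]
252 [ 59  58  58 146 145 143 142 140 140 164 160 160 161 162 163  66  62 139]
253 [ 56  59  61 133 143 140 142 137 141 161 161 162 163 161 160  65  61 119]
254 [ 59  59  58  79 142 142 141 141 143 162 165 159 161 159 159  96  66  84]
255 [ 59  58  59  59 143 139 140 140 143 163 166 160 162 160 160 135  66 123]
256 [ 61  57  62  57 141 139 142 142 152 161 161 162 158 154 125  83  82 100]
257 [ 62  60  60  62 128 125 143 138 161 165 160 158 145 121  51  49  83 117]
258 [ 62  61  58  63  67  76 142 141 165 158 156 131 103  83   8  46  82 161]
259 [ 62  61  65  59  59  62 129 140 159 150 122  80  59  62   9  47  82 166]
260 [ 65  62  63  65  62  59  66 134 134 111  64  47  45  62  10  52  79 166]
261 [ 62  61  61  61  59  61  55 114  68
[... 583 characters left out ...]

269 [ 61  46  55  49  54  59  79  89  90 102 165 115  89  67   4  49  61 142]
270 [ 61  46  50  59  61  68  88  90  88  88 132  84  94  67   7  50  61 143]
271 [ 59  47  53  61  65  64  92  89  65  48  69  62  89  58   7  48  60 142]
272 [ 61  49  48  67  71  69  85  67  48  47  46  46  92  54   8  46  63 140]
273 [ 64  46  49  71  69  73  66  48  50  52  45  48  90  52  10  47  63 138]
274 [ 61  46  47  69  70  77  71  53  48  52  44  57  89  52   5  49  59 142]
275 [ 62  46  50  71  70  79  74  56  54  51  49  63  72  51   8  51  62 138]
flush 24 (14, -23, 17) [281.  267.7]
flush 26.0 (14, -23, 17) [281.2 271.7]
flush 24 (-14, -23, 17) [336.8 260.3]
flush 26.0 (-14, -23, 17) [336.8 264.1]
```

Request:
arm_command:
  increments:
    - {"slide": [0.001, 0, -0.001], "spin": 0, "gripper": -1}
    - {"slide": [0.002, 0, -0.001], "spin": 0, "gripper": -1}
    - {"slide": [0.002, 0, 0], "spin": 0, "gripper": -1}
    - {"slide": [0.002, 0, 0], "spin": 0, "gripper": -1}
    - {"slide": [0.002, 0, 0], "spin": 0, "gripper": -1}
    - {"slide": [0.002, 0, 0], "spin": 0, "gripper": -1}

```text
t: 12.02
tool_pos: [0.6012, 0.0297, 0.1593]
tool_rot: [1.318, 2.838, 0.003]
contact_force: [6.6, -4.2, 7.6]
opening: 0.0095
grip_force: 19.5
```

```bash
python3 chk.py 10
```

```text
12.0167 [0.6012 0.0297 0.1593] [1.3185 2.838  0.0026] 0.00945103393632855 [ 6.5683 -4.1952  7.5847] [-0.6309 -1.1315  0.0557] 19.51781551237218
level [0.5962 0.0215 0.1609] tool delta mm [-3.1143 -9.0445 -1.5659]
final [0.602  0.0264 0.1549] tool delta mm [-3.0513 -1.485   4.4845]
[276 281 286 291 296 301 306 311 316 321 326 331 336 341 346 351 356 361]
252 [ 61  61  60  63 142 142 138 138 160 158 160 160 162 162 163  68  54 136]
253 [ 62  56  59  95 143 143 139 141 162 160 161 157 158 162 158  66  57 137]
254 [ 58  59  58 129 145 145 138 137 159 162 164 160 162 161 162  63  64 118]
255 [ 56  61  60  80 141 143 142 138 162 162 166 163 162 163 161  83  63  87]
256 [ 59  61  57  57 145 130 140 142 165 163 161 159 161 160 160 123  67 138]
257 [ 61  58  62  58 139  80 139 146 165 161 164 161 158 152 122  64  81 164]
258 [ 59  63  61  60 120  58 143 162 161 163 162 155 146 114  42  50  81 166]
259 [ 60  59  62  63  67  63 140 165 160 163 157 135 106  67   8  47  83 164]
260 [ 60  61  59  62  62  65 126 164 161 145 127  76  51  61   8  50  81 158]
261 [ 63  65  61  60  57  61  81 159 137  
[... 581 characters left out ...]

269 [ 62  48  53  51  54  72  77  87 144  90 156 158  99  64   4  48  63 136]
270 [ 62  48  47  57  55  82  87  90  94  85 139 107  93  61   8  48  61 142]
271 [ 59  42  53  64  68  88  91  86  77  52  78  80  87  59   7  45  63 142]
272 [ 59  50  51  69  67  90  86  64  46  43  48  49  72  56   6  50  59 142]
273 [ 61  46  52  68  67  93  68  54  48  52  40  61  66  51   7  61  63 143]
274 [ 60  47  51  69  76  94  64  54  49  49  48  90  66  56   8  62  64 141]
275 [ 59  47  49  67  93  89  73  56  53  54  48  94  69  53   5  61  62 140]
flush 24 (14, -23, 17) [281.1 269. ]
flush 26.0 (14, -23, 17) [281.3 272.9]
flush 24 (-14, -23, 17) [336.8 261.4]
flush 26.0 (-14, -23, 17) [336.8 265.2]
```

Request:
arm_command:
  increments:
    - {"slide": [0, 0, 0], "spin": 0, "gripper": -1}
    - {"slide": [0, 0, 0], "spin": 0, "gripper": -1}
    - {"slide": [0, 0, 0], "spin": 0, "gripper": -1}
    - {"slide": [0, 0, 0], "spin": 0, "gripper": -1}
    - {"slide": [0, 0, 0], "spin": 0, "gripper": -1}
    - {"slide": [0, 0, 0], "spin": 0, "gripper": -1}
    - {"slide": [0, 0, 0], "spin": 0, "gripper": -1}
    - {"slide": [0, 0, 0], "spin": 0, "gripper": -1}

```text
t: 12.73
tool_pos: [0.6012, 0.0297, 0.1593]
tool_rot: [1.318, 2.838, 0.003]
contact_force: [6.6, -3.4, 8.6]
opening: 0.0095
grip_force: 19.5
```

Request:
arm_command:
  increments:
    - {"slide": [-0.0005, 0, 0.001], "spin": 0, "gripper": -1}
    - {"slide": [-0.001, 0, 0.001], "spin": 0, "gripper": -1}
    - {"slide": [-0.0015, 0, 0.001], "spin": 0, "gripper": -1}
    - {"slide": [-0.0015, 0, 0.001], "spin": 0, "gripper": -1}
    - {"slide": [-0.0015, 0, 0.001], "spin": 0, "gripper": -1}
    - {"slide": [-0.0015, 0, 0.001], "spin": 0, "gripper": -1}

```text
t: 13.23
tool_pos: [0.6015, 0.0293, 0.1592]
tool_rot: [1.32, 2.841, 0.004]
contact_force: [2.1, -1.1, 14.6]
opening: 0.0098
grip_force: 20.6
```

```bash
python3 chk.py 11
```

```text
13.2333 [0.6015 0.0293 0.1592] [1.3196 2.8407 0.0036] 0.009787290685942198 [ 2.1319 -1.1041 14.6133] [-0.1319 -0.2413 -0.0302] 20.591890546493232
level [0.5962 0.0215 0.1609] tool delta mm [-2.5713 -9.1041 -1.7336]
final [0.602  0.0264 0.1549] tool delta mm [-2.5257 -1.5404  4.3118]
[276 281 286 291 296 301 306 311 316 321 326 331 336 341 346 351 356 361]
252 [ 59  59  58  97 145 141 144 141 139 158 162 160 162 162 164  67  59 139]
253 [ 58  57  60 141 141 140 140 139 138 166 165 162 161 160 162  68  62 137]
254 [ 58  59  60 134 144 144 141 141 143 162 161 163 163 164 159  76  71 114]
255 [ 59  60  58  81 141 141 139 140 142 163 164 161 159 160 160 109  85  68]
256 [ 58  62  60  61 143 140 139 139 144 162 162 160 158 158 151 124  72  92]
257 [ 59  62  61  61 131 144 144 141 150 161 164 160 156 141 119  74  81  90]
258 [ 63  60  59  61  80 125 144 143 163 161 159 155 135 103  33  48  86 112]
259 [ 63  64  63  62  61  76 132 138 161 159 148 128  82  64   3  45  86 161]
260 [ 67  61  63  62  62  58  76 142 159 139 113  62  48  64   9  48  79 159]
261 [ 62  62  63  61  63  60  57 134 126
[... 583 characters left out ...]

269 [ 65  50  53  49  52  57  67  89 103 161 160 167  95  64   5  48  61 140]
270 [ 58  48  51  57  63  67  85  92  85 153 134 118  82  66   8  47  64 142]
271 [ 58  48  49  65  64  71  92  89  64  59  76  85  70  55   6  49  61 140]
272 [ 61  47  46  69  66  92  86  63  50  44  48  48  69  53   7  48  61 142]
273 [ 59  45  52  69  67  93  65  49  50  48  43  54  71  54   7  48  58 142]
274 [ 64  50  48  68  78  90  69  60  50  47  48  70  70  55   0  47  60 143]
275 [ 62  46  47  74  90  85  69  56  50  51  53  89  70  56   3  52  62 141]
flush 24 (14, -23, 17) [281.  268.4]
flush 26.0 (14, -23, 17) [281.2 272.4]
flush 24 (-14, -23, 17) [336.8 261. ]
flush 26.0 (-14, -23, 17) [336.8 264.8]
```

```bash
python3 -c "
from station import order
print(order.finish_job())"
```

```text
the job is handed in; nothing more can be done
None
```

I handed the job in at about 13 s. The sectional cast, chosen because the jaws measured about 70 mm apart, lies flush on the sloping table about 2.5 mm from the fixed jaw by my measurements, still gripped at about 20 N and pressed down with about 15 N; the hand-in returned no verdict.

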